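Wind the free-standing kitchen timer and set it to 20 minutes

TASK

Wind the round timer clockwise until it comes up against its end stop at 30 minutes, as this clockwork needs, then turn it back to the 20-minute mark and let go. Its knob is stiffer than its light housing's hold on the worktop, so press down on the knob while you turn it: the housing must not spin or slide. Leave the square timer and everything else as they stand.

Things in the scene. Friction and masses are not known exactly. Their poses are not given: they have to be found in the camera images.
- round_timer_knob (a joint): angle of the round timer's knob to its housing, rad: 0 = pointer at the zero tick; grows clockwise (from above) by 0.524 per tick (5 minutes) to a hard stop at 3.14 (30 minutes); the 20-minute tick is 2.094. It stays where it is left and resists turning with about 0.2 N m
- round_timer_center (a point): centre (22 mm over the worktop) of the round timer's housing, z up: a loose white drum of 0.2 to 0.4 kg, diameter 100 mm, 45 mm high, on four rubber feet at 42 mm radius. Under its own weight alone it slips round on the worktop before the knob turns; with 10 to 15 N of push down on the knob it stays put
- round_timer_front (a point): point on the round housing's edge, 50 mm from its axis, 22 mm up, opposite the 15-minute tick; axes as the housing's. The dial on top has seven raised black ticks over half the circle, at about 39 mm radius: the zero tick (longest) on this frame's +y side, the 15-minute tick on +x, the 30-minute tick on -y
- round_timer_grip (a point): on the knob's axis, at mid-height of its grip bar, 74 mm over the worktop when not pressed. Black bar 18 mm thick, 46 mm long, 30 mm high (15 mm below to 15 mm above this point) on a disc 54 mm wide, 6 mm thick. Frame turns with the knob: y along the bar to the pointer, x across the bar, z up
- round_timer_stem: sprung steel stem that carries the round timer's knob, origin on the axis 53 mm up, at the underside of the knob's disc (8 mm over the dial). The knob can be pressed down up to 3 mm at 4.5 N per mm (about 15 N at the bottom, then solid) and rises when let go; it turns at any depth
- round_timer_pointer (a point): tip of the knob's pointer, 32 mm from its axis, 89 mm up: the wedge-shaped end of the bar; the other end is blunt. A pale line on the bar's top runs toward the pointer
- square_timer_center (a point): centre (22 mm up) of the other timer, to be left alone: loose, square white housing 94 x 94 mm, 45 mm high, with the same dial and knob (top of the knob 89 mm over the worktop)
- square_timer_pointer (a point): tip of the pointer of the square timer's knob, 32 mm from its axis, 89 mm up
- spice_jar: bystander: loose spice jar, diameter 42 mm, 108 mm high, origin under its middle
- salt_box: bystander: loose upright carton 46 x 67 mm, 143 mm high, origin under its middle
- long_carton: bystander: loose low carton, 107 mm along its x, 55 mm along its y, 52 mm high, origin under its middle
- tea_carton: bystander: loose low carton, 102 mm along its x, 53 mm along its y, 60 mm high, origin under its middle
Things that resemble listed ones, but are neither listed nor needed, are in the scene too. What is shaped like the part that bears round_timer_knob but green is not meant.

How it is judged:
By the outcome, as a careful person would: the job done as asked, in the order asked, and still so for the second after the job is handed in, with the robot touching nothing.
It also fails if it takes over 72 s, if anything falls off the work surface, if the arm or the gripper's body presses on something with over 40 N, if the wrist force passes 120 N, or if a joint passes its speed limit or range.

ROBOT

A 7-joint arm with a two-finger parallel gripper is mounted at the origin on a cart in front of the work surface, level with it; the furniture and walls round the work are solid. World frame = base frame: x ahead of the robot, y to its left, z up, the work surface at z = 0. Lengths are in m, angles in rad, forces in N, time in s.
With the tool pointing down it reaches from about 0.425 to 0.875 m from the base axis. Payload 4.7 kg.
Tool frame: the origin (TCP) lies on the mounting face of the last link; the fingertips stand 182 mm ahead of it and the grasp point (between the pads) lies 164 mm ahead of it; z points along the fingers, y is the line along which they close (so a half turn about z gives the same grasp; the last joint's range is limited). The gripper opens to 87 mm and grips with 3 to 60 N. Pads are 19 mm wide; open, the fingers measure 117 mm over their backs; the gripper's body (75 mm by 190 mm) begins 51 mm behind the grasp point.
Start: joints at [1.246, 0.321, -0.07, 1.45, 0.023, 1.371, -0.057], TCP at [0.216, -0.613, 0.405] pointing down, gripper open.
Joint ranges: [-2.86, 2.86], [-0.3, 2.09], [-1.38, 1.24], [0.06, 2.45], [-1.56, 4.7], [0.09, 2.05], [-2.69, 2.69]. Speed limits (rad/s): [2.57, 2.57, 3.14, 3.14, 3.14, 3.14, 3.14].

INTERFACE

Orientations are given as a unit quaternion [w, x, y, z].
In Python, from bench import telemetry, vision, workorder gives the robot as it stands. The module is installed in compiled form; this text tells all that it offers.
- The arm moves only by the shell command python3 -m crank 'ROWS' [OPENING] [FORCE]. ROWS is JSON, a list of rows, each an object with "offset": the shift along the tool's x, y, z in m, a list of three; "twist": the turn about the tool's z in degrees. A call has 1 to 10 rows; each row shifts and turns the commanded pose from where the row before left it, along the tool's axes as they then stand; what a row does not reach is not made up. A row lasts 1/8 s, in which the tool goes at most 62.5 mm and 10.7 degrees, less where a joint would pass 70% of its speed; a pose out of reach is approached as far as the arm can. A call is refused whole if a number of a shift passes 0.0625 or a number of a turn 10.7, either way. A call with a gripper value outside its range is refused whole. OPENING is the closure, from 0 (fully open) to 1 (shut), set as the call begins (- or left out, the last holds). The fingers move at their own pace and stop on an object; FORCE is the grip in N (left out, the last holds). Time passes only in rows, so rows that do not move let the fingers close. It gives the time, the measured TCP pose, the force, the opening and the grip force at its end, in the units of the state.
- telemetry.get_state(): the state, without advancing time (a new reading comes with each control period).
- vision.get_image(name): name is "side" or "top" or "wrist"; returns a dict with "frame" (480x640x3 uint8, red, green, blue), "depth" (480x640 float32, m along the optical axis (not along the pixel's ray), 0 where there is no reading), "intrinsics" (3x3 intrinsics, pixels), "eye" and "orientation" of the camera in the world; the wrist camera has in their place "T_tool_cam" (4x4, takes a point from camera to tool coordinates, whose origin is the TCP and whose axes are the flange's). Camera axes: x right, y down, z forward; pixel columns grow to the right and rows downward; lengths in m; the calibration is good to about 2 mm. A picture is of the moment at which its call begins: read the wrist's pose just before it.
- workorder.close_job(): hands the job in; it is judged then, once.
The state is a dict: "clock": time; "joints": joint angles; "joint_vel": joint speeds; "tau": joint torques, N m; "tool_pos": TCP position; "orientation": TCP orientation; "force": force on the tool from outside, world axes, zero at the start; "ft_torque": the same for the moment, N m; "finger_gap": finger opening in m; "finger_force": force on a finger pad.
Only numpy, scipy, OpenCV 4.12 (cv2) and the standard library are available. Lean on these libraries where they do the work, as an engineer would, in place of code of your own. Each camera call takes 0.05 s, during which the arm holds its last target. There are 200 camera calls.

## Working session

There is one attempt and no reset: what is moved stays moved. The work goes in short steps, Python scripts to look and compute and a shell command to move; the robot and the scene stay as the last step left them, time stands still between calls to the robot, and variables do not carry over. Pictures are saved under pics/ and viewed, at most 10 in all, crops included, and the job is handed in when it is done.

```bash
mkdir -p pics
cat > h.py <<'E'
from bench import telemetry, vision, workorder
import numpy as np, cv2
from scipy.spatial.transform import Rotation as R
def rot(q): return R.from_quat([q[1],q[2],q[3],q[0]]).as_matrix()
def cam(n):
    s=telemetry.get_state(); d=vision.get_image(n)
    if n=="wrist":
        T=np.array(d["T_tool_cam"]); Rt=rot(s["orientation"])
        d["R"]=Rt@T[:3,:3]; d["eye"]=Rt@T[:3,3]+np.array(s["tool_pos"])
    else:
        o=np.array(d["orientation"]); d["R"]=rot(o) if o.size==4 else o
        d["eye"]=np.array(d["eye"])
    return d
def plane(d,u,v,z):
    r=d["R"]@np.linalg.inv(d["intrinsics"])@np.array([u,v,1.]); return d["eye"]+r*(z-d["eye"][2])/r[2]
def cloud(d):
    v,u=np.mgrid[:480,:640]; K=np.array(d["intrinsics"]); z=d["depth"]
    p=np.stack([(u-K[0,2])/K[0,0]*z,(v-K[1,2])/K[1,1]*z,z],-1)
    return p@d["R"].T+d["eye"]
def save(n,f): cv2.imwrite("pics/"+n,cv2.cvtColor(f,cv2.COLOR_RGB2BGR))
E
python3 - <<'E'
from h import *
s=telemetry.get_state(); print({k:np.round(v,3) for k,v in s.items()})
for n in("top","side"):
    d=cam(n); save(n+"1.png",d["frame"]); print(n,d["eye"],d["R"].round(3),d["intrinsics"]); np.savez(n+".npz",**d)
E
```

```text
{'clock': np.float64(0.0), 'joints': array([ 1.246,  0.322, -0.07 ,  1.452,  0.023,  1.371, -0.057]), 'joint_vel': array([-0.001, -0.002,  0.   ,  0.   , -0.001,  0.001, -0.   ]), 'tau': array([ 0.0000e+00, -4.9129e+01, -4.0400e-01, -3.1253e+01, -6.4000e-02,
        4.4000e-02,  0.0000e+00]), 'tool_pos': array([ 0.216, -0.613,  0.404]), 'orientation': array([-0.001,  0.986,  0.169, -0.   ]), 'force': array([ 0.108,  0.096, -0.149]), 'ft_torque': array([-0.025, -0.028,  0.081]), 'finger_force': np.float64(0.0), 'finger_gap': np.float64(0.087)}
top [ 0.41691825 -0.03356456  1.13156416] [[-0.011 -0.994  0.113]
 [-1.     0.014  0.028]
 [-0.03  -0.112 -0.993]] [[508.47200431   0.         321.02754011]
 [  0.         508.47200431 237.20545552]
 [  0.           0.           1.        ]]
side [0.39115732 0.84270096 0.60811562] [[-0.989 -0.071  0.127]
 [-0.146  0.505 -0.851]
 [-0.004 -0.86  -0.51 ]] [[445.18981502   0.         316.29011337]
 [  0.         445.18981502 246.3839964 ]
 [  0.           0.           1.        ]]
```

View pics/top1.png

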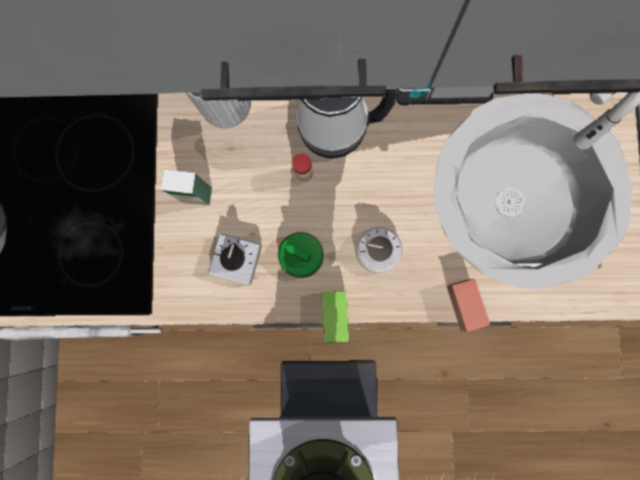

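View pics/side1.png

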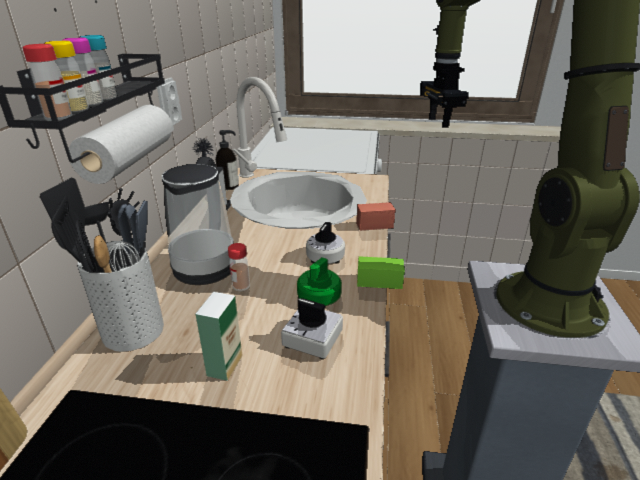

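The top view shows three candidates for the round timer. The white drum with a black knob is at (379,250) and is the one described. The green look-alike is at (300,254) and the square timer is at (235,258). The salt box is at (188,187), the spice jar at (302,165), and the cartons at (335,316) and (470,305). In the side view, the drum is at (325,245).

Run:
```python
from h import *
d=dict(np.load("top.npz")); f=d["frame"]
c=f[215:285,340:420]; save("crop.png",cv2.resize(c,None,fx=8,fy=8,interpolation=cv2.INTER_CUBIC)[:600])
P=cloud(d)
# drum-top points: white, height ~45mm
sub=(slice(215,285),slice(345,415)); p=P[sub].reshape(-1,3); col=f[sub].reshape(-1,3)
m=(p[:,2]>.03)&(p[:,2]<.06); q=p[m]
(c0,r)=cv2.minEnclosingCircle(q[:,:2].astype(np.float32)); print("drum",c0,r,np.median(q[:,2]))
k=p[(p[:,2]>.075)&(p[:,2]<.1)]; print("bar",len(k),k.mean(0),k.min(0),k.max(0))
for n,u,v,z in(("pointer?",367,244,.089),("jar",302,165,.1),("green",300,254,.08),("sq",235,258,.05),("lime",335,300,.05),("red",470,300,.05)): print(n,plane(d,u,v,z).round(3))
print(P[150:180,295:312,2].max(), P[240:270,285:315,2].max(), "rack", np.median(P[85:95,210:380].reshape(-1,3),0),P[95:160,300:370,2].max())
```

```text
drum (0.5128782987594604, -0.1281072050333023) 0.050075508654117584 0.043699179940468014
bar 221 [ 0.51283751 -0.12513021  0.08749145] [ 0.50099904 -0.1500529   0.07759448] [ 0.5243561  -0.09845015  0.09221466]
pointer? [ 0.52  -0.098  0.089]
jar [0.686 0.034 0.1  ]
green [0.502 0.04  0.08 ]
sq [0.498 0.182 0.05 ]
lime [ 0.406 -0.031  0.05 ]
red [ 0.403 -0.314  0.05 ]
1.1315641647220134 1.1315641647220134 rack [0.60283962 0.00202507 0.68764747] 1.1315641647220134
```

View pics/crop.png

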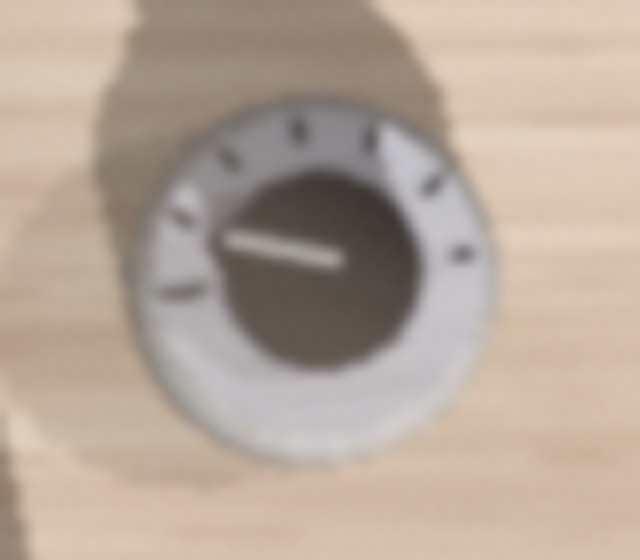

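The crop confirms the choice: a round white housing with a black knob. The longest tick (zero) is at crop (180,291), the 30-minute tick at (462,254), and the pale line runs (342,262)→(230,240). The pointer therefore sits between the 0 and 5-minute ticks and a little past zero, at about 0.34 rad.

Run:
```python
from h import *
d=dict(np.load("top.npz")); W=lambda x,y,z: plane(d,340+(x-3.5)/8,215+(y-3.5)/8,z)
T=np.array([W(x,y,.046)[:2] for x,y in((180,291),(184,218),(230,160),(299,130),(370,142),(432,185),(462,254))])
A=np.c_[2*T,np.ones(7)]; s=np.linalg.lstsq(A,(T**2).sum(1),rcond=None)[0]; c=s[:2]; print("tick circle",c,np.sqrt(s[2]+c@c))
a=np.unwrap(np.arctan2(*(T-c).T[::-1])); print(np.degrees(a)); z0=np.degrees(np.mean(a+np.arange(7)*np.pi/6)); print("zero yaw",z0)
l0,l1=W(342,262,.089),W(230,239,.089); b=l1-l0; yb=np.degrees(np.arctan2(b[1],b[0])); print("line",l0,l1,"yaw",yb,"knob",z0-yb)
P=cloud(d); k=P[(P[...,2]>.4)&(P[...,2]<1)&(P[...,0]>.2)]; print("high things xmin",k.min(0),k.max(0))
st=telemetry.get_state(); Rt=rot(st["orientation"]); print(Rt.round(3)); g=np.array([c[0],c[1],.404])-st["tool_pos"]
print("to go tool:",Rt.T@g, "tool y yaw",np.degrees(np.arctan2(Rt[1,1],Rt[0,1])))
```

```text
tick circle [ 0.51426444 -0.12749448] 0.03805239691637267
[ 97.43895948  67.59851887  37.44902356   6.7346617  -22.65815597
 -53.49602412 -83.96302123]
zero yaw 97.01485175719645
line [ 0.51264331 -0.12966385  0.089     ] [ 0.51897051 -0.10112657  0.089     ] yaw 77.49877289323045 knob 19.516078863966
high things xmin [ 0.59527245 -0.34630366  0.61312201] [0.64203151 0.32498405 0.79146268]
[[ 0.943  0.332 -0.001]
 [ 0.332 -0.943  0.002]
 [-0.    -0.002 -1.   ]]
to go tool: [ 4.42711841e-01 -3.58651483e-01  3.45632857e-04] tool y yaw -70.58815471352806
```

```bash
python3 -m crank '[{"offset":[0.022,-0.018,0],"twist":0},{"offset":[0.022,-0.018,0],"twist":0},{"offset":[0.022,-0.018,0],"twist":0},{"offset":[0.022,-0.018,0],"twist":0},{"offset":[0.022,-0.018,0],"twist":0},{"offset":[0.022,-0.018,0],"twist":0},{"offset":[0.022,-0.018,0],"twist":0},{"offset":[0.022,-0.018,0],"twist":0},{"offset":[0.022,-0.018,0],"twist":0},{"offset":[0.022,-0.018,0],"twist":0}]' 0
python3 -m crank '[{"offset":[0.022,-0.018,0],"twist":0},{"offset":[0.022,-0.018,0],"twist":0},{"offset":[0.022,-0.018,0],"twist":0},{"offset":[0.022,-0.018,0],"twist":0},{"offset":[0.022,-0.018,0],"twist":0},{"offset":[0.022,-0.018,0],"twist":0},{"offset":[0.022,-0.018,0],"twist":0},{"offset":[0.022,-0.018,0],"twist":0},{"offset":[0.022,-0.018,0],"twist":0},{"offset":[0.022,-0.018,0],"twist":0}]'
python3 -m crank '[{"offset":[0,0,0],"twist":-9.7},{"offset":[0,0,0],"twist":-9.7},{"offset":[0,0,0],"twist":-9.7},{"offset":[0,0,0],"twist":-9.7},{"offset":[0,0,0],"twist":-9.7},{"offset":[0,0,0],"twist":-9.7},{"offset":[0,0,0],"twist":0},{"offset":[0,0,0],"twist":0}]'
cat > look.py <<'E'
import sys
from h import *
from math import degrees
def st():
    s=telemetry.get_state(); Rt=rot(s["orientation"]); print("t",round(float(s["clock"]),2),"tcp",np.round(s["tool_pos"],4),"yaw y",round(degrees(np.arctan2(Rt[1,1],Rt[0,1])),2),"tilt",Rt[:,2].round(3),"q",np.round(s["joints"],3),"F",np.round(s["force"],1),"M",np.round(s["ft_torque"],2),"gap",round(float(s["finger_gap"]),4),"ff",round(float(s["finger_force"]),1)); return s,Rt
if __name__=="__main__":
    st()
    if len(sys.argv)>1:
        d=cam("wrist"); np.savez("wrist.npz",**d); save(sys.argv[1],d["frame"])
E
python3 look.py w1.png
```

```text
clock: 1.35
tool_pos: [0.364, -0.3692, 0.4044]
orientation: [-0.0, 0.986, 0.169, -0.0]
force: [0.2, 0.5, -0.6]
finger_gap: 0.0869
finger_force: 0.0
clock: 2.6
tool_pos: [0.5116, -0.1265, 0.4043]
orientation: [-0.0, 0.986, 0.169, -0.0]
force: [1.0, -0.2, 0.4]
finger_gap: 0.0868
finger_force: 0.0
clock: 3.6
tool_pos: [0.5113, -0.1273, 0.4046]
orientation: [-0.0, 0.78, 0.626, -0.0]
force: [-0.2, -0.9, -0.6]
finger_gap: 0.0869
finger_force: 0.0
t 3.6 tcp [ 0.5113 -0.1273  0.4046] yaw y -12.55 tilt [-0.  0. -1.] q [ 0.734  0.091 -0.57   1.738  0.051  1.327 -0.065] F [-0.2 -0.9 -0.6] M [ 0.03 -0.09  0.01] gap 0.0869 ff 0.0
```

View pics/w1.png

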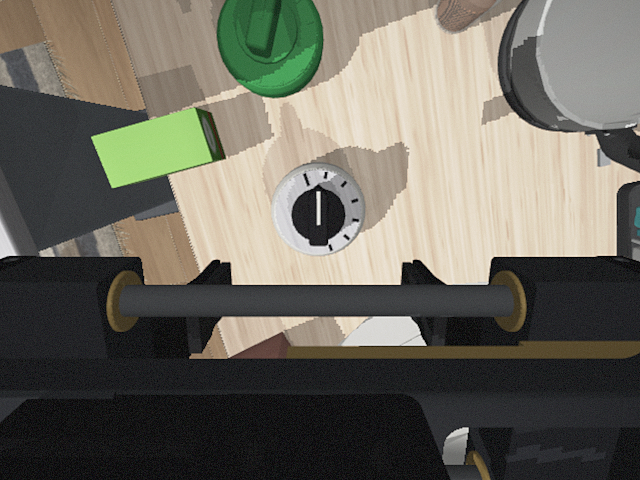

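The wrist view shows the timer drum at about (319,209), with the knob bar vertical and its pale line from (318,190) to (318,224). I'll refine the centre and yaw from this view.

```bash
cat > meas.py <<'E'
from h import *
d=dict(np.load("wrist.npz")); P=cloud(d)
s=telemetry.get_state(); Rt=rot(s["orientation"]); p=P.reshape(-1,3); col=d["frame"].reshape(-1,3).astype(int)
near=np.hypot(p[:,0]-.513,p[:,1]+.1275)<.065
m=near&(p[:,2]>.035)&(p[:,2]<.052)&(col.min(1)>110); c,r=cv2.minEnclosingCircle(p[m][:,:2].astype(np.float32)); print("drum top",c,r,np.median(p[m][:,2]))
n2=np.hypot(p[:,0]-.513,p[:,1]+.1275)<.034
b=n2&(p[:,2]>.078)&(p[:,2]<.1); rc=cv2.minAreaRect(p[b][:,:2].astype(np.float32)); print("bar",rc,np.median(p[b][:,2]))
l=b&(col.min(1)>140)
q=np.argwhere(l.reshape(480,640))[:,::-1]; v=np.array([plane(d,x,y,.089)[:2] for x,y in q]); f=cv2.fitLine(v.astype(np.float32),cv2.DIST_L2,0,.01,.01).ravel(); yb=np.degrees(np.arctan2(f[1],f[0])); yb=(yb)%180
print("line n",len(v),"yaw",yb,"pt",f[2:],v.min(0),v.max(0))
c=np.array(c); dr=f[:2]; n=np.array([-dr[1],dr[0]]); print("perp dist of centre from line mm",1e3*(c-f[2:])@n, "=> tool offset", Rt.T@np.r_[c-s["tool_pos"][:2],0], "twist needed", -(yb-90-np.degrees(np.arctan2(Rt[1,1],Rt[0,1]))))
E
python3 meas.py
```

```text
drum top (0.5123712420463562, -0.12764376401901245) 0.0498197078704834 0.044031217491664804
bar ((0.5133551359176636, -0.12371891736984253), (0.05438189208507538, 0.017514511942863464), 77.33465576171875) 0.08828791491124294
line n 126 yaw 75.0712 pt [ 0.514223   -0.11901647] [ 0.49983714 -0.15035275] [ 0.51970532 -0.09994848]
perp dist of centre from line mm -0.43331526136469734 => tool offset [-1.11584313e-04  1.12754649e-03 -2.80121897e-07] twist needed 2.411639635381345
```

```bash
python3 -m crank '[{"offset":[0,0.001,0.0175],"twist":0},{"offset":[0,0,0.0175],"twist":0},{"offset":[0,0,0.0175],"twist":0},{"offset":[0,0,0.0175],"twist":0},{"offset":[0,0,0.0175],"twist":0},{"offset":[0,0,0.0175],"twist":0},{"offset":[0,0,0.0175],"twist":0},{"offset":[0,0,0.0175],"twist":0},{"offset":[0,0,0.0175],"twist":0},{"offset":[0,0,0],"twist":0}]' 0
python3 -m crank '[{"offset":[0,0,0.002],"twist":0},{"offset":[0,0,0],"twist":0}]' >/dev/null; python3 look.py
```

```text
clock: 4.9
tool_pos: [0.5116, -0.1274, 0.2455]
orientation: [-0.001, 0.779, 0.627, -0.001]
force: [-0.9, 0.2, -0.2]
finger_gap: 0.0872
finger_force: 0.0
t 5.15 tcp [ 0.5126 -0.1276  0.2458] yaw y -12.39 tilt [ 0.001 -0.    -1.   ] q [ 0.698  0.249 -0.56   1.916  0.155  1.017 -0.146] F [ 0.3 -0.1 -0.5] M [-0.03 -0.08  0.  ] gap 0.0872 ff 0.0
```

```bash
python3 -m crank '[{"offset":[0,0,0],"twist":0},{"offset":[0,0,0],"twist":0},{"offset":[0,0,0],"twist":0},{"offset":[0,0,0],"twist":0},{"offset":[0,0,0],"twist":0},{"offset":[0,0,0],"twist":0},{"offset":[0,0,0],"twist":0},{"offset":[0,0,0],"twist":0}]' 1 20 >/dev/null; python3 look.py
python3 -m crank '[{"offset":[0,0,0.001],"twist":0},{"offset":[0,0,0],"twist":0},{"offset":[0,0,0],"twist":0}]' 1 55 >/dev/null; python3 look.py
```

```text
t 6.15 tcp [ 0.5124 -0.1276  0.2453] yaw y -12.39 tilt [ 0. -0. -1.] q [ 0.698  0.25  -0.56   1.917  0.155  1.017 -0.146] F [ 1.4 -0.3 -0.5] M [-0.05 -0.35 -0.04] gap 0.018 ff 20.0
t 6.53 tcp [ 0.5125 -0.1275  0.2446] yaw y -12.39 tilt [ 0.001 -0.    -1.   ] q [ 0.697  0.251 -0.559  1.917  0.156  1.016 -0.147] F [-0.3 -0.   2.5] M [0.   0.05 0.03] gap 0.0179 ff 55.0
```

Gripped cleanly, with a gap of 18 mm and side force under 2 N. Next I press down.

```bash
python3 -m crank '[{"offset":[0,0,0.001],"twist":0},{"offset":[0,0,0.001],"twist":0},{"offset":[0,0,0],"twist":0},{"offset":[0,0,0],"twist":0}]' >/dev/null; python3 look.py
```

```text
t 7.03 tcp [ 0.5126 -0.1275  0.2433] yaw y -12.39 tilt [ 0.    -0.001 -1.   ] q [ 0.696  0.252 -0.559  1.918  0.157  1.013 -0.148] F [-1.8  0.   9.8] M [ 0.12  0.53 -0.02] gap 0.0177 ff 55.0
```

```bash
python3 -m crank '[{"offset":[0,0,0.001],"twist":0},{"offset":[0,0,0],"twist":0},{"offset":[0,0,0],"twist":2},{"offset":[0,0,0],"twist":4},{"offset":[0,0,0],"twist":4},{"offset":[0,0,0],"twist":0}]' >/dev/null; python3 look.py
```

```text
t 7.78 tcp [ 0.5126 -0.1274  0.2426] yaw y -22.4 tilt [ 0.    -0.001 -1.   ] q [ 0.675  0.25  -0.535  1.919  0.15   1.011 -0.318] F [-3.3  1.3 13.4] M [0.16 0.78 0.04] gap 0.0176 ff 55.0
```

```bash
python3 -m crank '[{"offset":[0,0,0],"twist":4},{"offset":[0,0,0],"twist":4},{"offset":[0,0,0],"twist":4},{"offset":[0,0,0],"twist":4},{"offset":[0,0,0],"twist":4},{"offset":[0,0,0],"twist":4},{"offset":[0,0,0],"twist":4},{"offset":[0,0,0],"twist":4},{"offset":[0,0,0],"twist":4},{"offset":[0,0,0],"twist":4}]' >/dev/null; python3 look.py w2.png
```

```text
t 9.03 tcp [ 0.5125 -0.1273  0.2426] yaw y -62.48 tilt [ 0.    -0.001 -1.   ] q [ 0.595  0.238 -0.445  1.922  0.121  1.007 -0.994] F [-2.6  1.3 12. ] M [0.25 0.85 0.22] gap 0.0173 ff 55.0
```

View pics/w2.png

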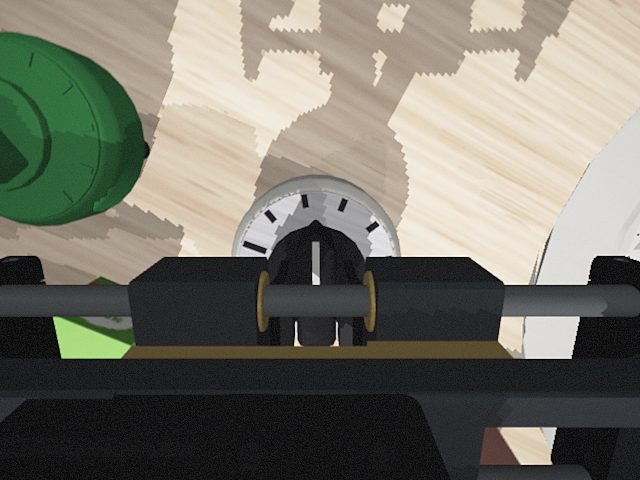

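The wrist view shows the pointer at (316,222), between the 10-minute tick (305,201) and the 15-minute tick (342,205). The zero tick is at (254,246). That agrees with 50° of tool turn, so the housing held. I continue, checking joint 7, which can reach the stop with margin.

```bash
python3 -m crank '[{"offset":[0,0,0],"twist":4},{"offset":[0,0,0],"twist":4},{"offset":[0,0,0],"twist":4},{"offset":[0,0,0],"twist":4},{"offset":[0,0,0],"twist":4},{"offset":[0,0,0],"twist":4},{"offset":[0,0,0],"twist":4},{"offset":[0,0,0],"twist":4},{"offset":[0,0,0],"twist":4},{"offset":[0,0,0],"twist":4}]' >/dev/null; python3 look.py; python3 -m crank '[{"offset":[0,0,0],"twist":4},{"offset":[0,0,0],"twist":4},{"offset":[0,0,0],"twist":4},{"offset":[0,0,0],"twist":4},{"offset":[0,0,0],"twist":4},{"offset":[0,0,0],"twist":4},{"offset":[0,0,0],"twist":4},{"offset":[0,0,0],"twist":4}]' >/dev/null; python3 look.py
```

```text
t 10.32 tcp [ 0.5125 -0.1273  0.2426] yaw y -102.47 tilt [ 0.    -0.001 -1.   ] q [ 0.519  0.228 -0.36   1.925  0.095  1.005 -1.672] F [-3.1  1.2 13. ] M [0.35 0.9  0.16] gap 0.0174 ff 55.0
t 11.32 tcp [ 0.5126 -0.1272  0.2427] yaw y -134.47 tilt [ 0. -0. -1.] q [ 0.461  0.222 -0.295  1.927  0.077  1.003 -2.216] F [-3.6  1.  12.9] M [0.44 0.81 0.19] gap 0.0177 ff 55.0
```

Joint 7 would run out before the stop, so I'll let go, turn back half a turn and regrip.

```bash
python3 -m crank '[{"offset":[0,0,-0.001],"twist":0},{"offset":[0,0,-0.001],"twist":0},{"offset":[0,0,-0.001],"twist":0},{"offset":[0,0,0],"twist":0}]' >/dev/null; python3 look.py; python3 -m crank '[{"offset":[0,0,0],"twist":0},{"offset":[0,0,0],"twist":0},{"offset":[0,0,0],"twist":0},{"offset":[0,0,0],"twist":0},{"offset":[0,0,0],"twist":0},{"offset":[0,0,0],"twist":0}]' 0 >/dev/null; python3 look.py
python3 -m crank '[{"offset":[0,0,-0.015],"twist":0},{"offset":[0,0,-0.02],"twist":0},{"offset":[0,0,-0.02],"twist":0},{"offset":[0,0,-0.02],"twist":-10},{"offset":[0,0,-0.02],"twist":-10},{"offset":[0,0,-0.02],"twist":-10},{"offset":[0,0,-0.02],"twist":-10},{"offset":[0,0,-0.02],"twist":-10},{"offset":[0,0,0],"twist":-10},{"offset":[0,0,0],"twist":-10}]' >/dev/null;  python3 -m crank '[{"offset":[0,0,0],"twist":-10},{"offset":[0,0,0],"twist":-10},{"offset":[0,0,0],"twist":-10},{"offset":[0,0,0],"twist":-10},{"offset":[0,0,0],"twist":-10},{"offset":[0,0,0],"twist":-10},{"offset":[0,0,0],"twist":-10},{"offset":[0,0,0],"twist":-10},{"offset":[0,0,0],"twist":-10},{"offset":[0,0,0],"twist":-10}]' >/dev/null;  python3 -m crank '[{"offset":[0,0,0],"twist":-10},{"offset":[0,0,0],"twist":0},{"offset":[0,0,0],"twist":0}]' >/dev/null; python3 look.py w3.png
```

```text
t 11.82 tcp [ 0.5124 -0.1273  0.2444] yaw y -134.38 tilt [ 0.  0. -1.] q [ 0.462  0.22  -0.296  1.926  0.075  1.006 -2.213] F [-0.7  0.5  5.1] M [0.31 0.06 0.04] gap 0.0176 ff 55.0
t 12.57 tcp [ 0.5123 -0.1275  0.2442] yaw y -134.39 tilt [-0. -0. -1.] q [ 0.462  0.22  -0.296  1.926  0.076  1.006 -2.213] F [ 0.3  0.9 -0.2] M [ 0.1   0.01 -0.05] gap 0.0693 ff 0.0
t 15.45 tcp [ 0.5123 -0.1274  0.3998] yaw y 45.45 tilt [ 0.001 -0.    -1.   ] q [ 0.617  0.087 -0.446  1.747  0.039  1.316  0.956] F [ 0.4 -0.3  0.6] M [ 0.06 -0.12 -0.04] gap 0.0868 ff 0.0
```

View pics/w3.png

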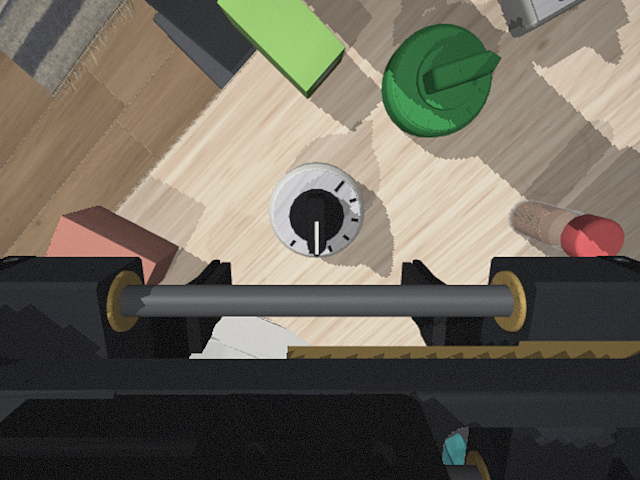

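The pointer now points down in the image, with the pale line from (317,224) to (317,252). The ticks run from zero at (338,187) to 30 minutes at (292,244). I'll measure the dial and bar.

```bash
cat > dial.py <<'E'
from h import *
from look import st
s,Rt=st(); d=dict(np.load("wrist.npz")); P=cloud(d); c0=np.array([.5124,-.1276])
g=d["frame"].max(2).astype(int)
r=np.hypot(P[...,0]-c0[0],P[...,1]-c0[1]); m=((g<90)&(r>.0325)&(r<.0465)&(P[...,2]<.056)&(P[...,2]>.035)).astype(np.uint8)
n,L,S,C=cv2.connectedComponentsWithStats(m,connectivity=8)
for i in range(1,n):
    if S[i,4]>=6:
        w=plane(d,*C[i],.046)[:2]-c0; print("tick px",C[i].round(1),S[i,4],"yaw",np.degrees(np.arctan2(w[1],w[0])).round(1),"r",1e3*np.hypot(*w).round(4))
p=P.reshape(-1,3); col=d["frame"].reshape(-1,3).astype(int); rr=r.ravel()
m=(rr<.065)&(p[:,2]>.035)&(p[:,2]<.052)&(col.min(1)>110); c,R_=cv2.minEnclosingCircle(p[m][:,:2].astype(np.float32)); print("drum",c,R_)
b=(rr<.036)&(p[:,2]>.078)&(p[:,2]<.1); print("bar",cv2.minAreaRect(p[b][:,:2].astype(np.float32)))
mm=(b&(col.min(1)>130)).reshape(480,640); q=np.argwhere(mm)[:,::-1]; v=np.array([plane(d,x,y,.089)[:2] for x,y in q]); v=v[np.hypot(*(v-c0).T)<.03]
f=cv2.fitLine(v.astype(np.float32),cv2.DIST_HUBER,0,.01,.01).ravel(); print("line",len(v),np.degrees(np.arctan2(f[1],f[0])),f[2:])
E
python3 dial.py
```

```text
t 15.5 tcp [ 0.5123 -0.1275  0.3997] yaw y 45.48 tilt [ 0. -0. -1.] q [ 0.617  0.087 -0.446  1.747  0.039  1.316  0.956] F [0.4 0.3 0.7] M [ 0.04 -0.1  -0.02] gap 0.087 ff 0.0
tick px [339.8 184.9] 28 yaw 96.8 r 37.6
tick px [352.5 200. ] 14 yaw 67.1 r 39.199999999999996
tick px [354.2 219.6] 19 yaw 37.4 r 39.0
tick px [345.7 237.3] 18 yaw 7.3 r 38.9
tick px [292.5 242.5] 16 yaw -83.4 r 38.1
tick px [329.8 248.2] 16 yaw -22.7 r 38.6
drum (0.5122098922729492, -0.12780894339084625) 0.04971680790185928
bar ((0.5147823095321655, -0.1302175521850586), (0.0172660443931818, 0.05324893817305565), 45.149505615234375)
line 139 -45.5079 [ 0.5220462  -0.13648543]
```

The housing's zero yaw is 97.1° (97.0° before) and its centre hasn't moved. The knob is at about 142.3°, so 37.7° remains. I regrip.

```bash
python3 -m crank '[{"offset":[0,0,0.0172],"twist":0},{"offset":[0,0,0.0172],"twist":0},{"offset":[0,0,0.0172],"twist":0},{"offset":[0,0,0.0172],"twist":0},{"offset":[0,0,0.0172],"twist":0},{"offset":[0,0,0.0172],"twist":0},{"offset":[0,0,0.0172],"twist":0},{"offset":[0,0,0.0172],"twist":0},{"offset":[0,0,0.017],"twist":0},{"offset":[0,0,0],"twist":0}]' 0 >/dev/null;python3 look.py
python3 -m crank '[{"offset":[0,0,0],"twist":0},{"offset":[0,0,0],"twist":0},{"offset":[0,0,0],"twist":0},{"offset":[0,0,0],"twist":0},{"offset":[0,0,0],"twist":0},{"offset":[0,0,0],"twist":0},{"offset":[0,0,0],"twist":0},{"offset":[0,0,0],"twist":0}]' 1 20 >/dev/null;python3 look.py
python3 -m crank '[{"offset":[0,0,0],"twist":0},{"offset":[0,0,0.001],"twist":0},{"offset":[0,0,0.001],"twist":0},{"offset":[0,0,0.001],"twist":0},{"offset":[0,0,0],"twist":0},{"offset":[0,0,0],"twist":0}]' 1 55 >/dev/null;python3 look.py
```

```text
t 16.75 tcp [ 0.5117 -0.1274  0.2429] yaw y 45.62 tilt [-0.003  0.001 -1.   ] q [ 0.592  0.236 -0.441  1.923  0.117  1.011  0.895] F [-0.7  1.1  0.2] M [ 0.06 -0.16 -0.01] gap 0.0873 ff 0.0
t 17.75 tcp [ 0.5124 -0.1275  0.2446] yaw y 45.61 tilt [ 0. -0. -1.] q [ 0.592  0.234 -0.441  1.921  0.117  1.011  0.896] F [0.6 0.2 0. ] M [ 0.04 -0.19 -0.01] gap 0.0181 ff 20.0
t 18.5 tcp [ 0.5125 -0.1274  0.2428] yaw y 45.61 tilt [ 0. -0. -1.] q [ 0.591  0.237 -0.441  1.922  0.119  1.008  0.894] F [-2.6  1.4  9.4] M [0.22 0.62 0.02] gap 0.0171 ff 55.0
```

```bash
python3 -m crank '[{"offset":[0,0,0.0012],"twist":0},{"offset":[0,0,0],"twist":0},{"offset":[0,0,0],"twist":4},{"offset":[0,0,0],"twist":4},{"offset":[0,0,0],"twist":4},{"offset":[0,0,0],"twist":4},{"offset":[0,0,0],"twist":4},{"offset":[0,0,0],"twist":4},{"offset":[0,0,0],"twist":4},{"offset":[0,0,0],"twist":4}]' >/dev/null;python3 look.py
for i in 1 ; do python3 -m crank '[{"offset":[0,0,0],"twist":1},{"offset":[0,0,0],"twist":1},{"offset":[0,0,0],"twist":1}]'>/dev/null;python3 look.py;done
```

```text
t 19.75 tcp [ 0.5125 -0.1273  0.2421] yaw y 13.52 tilt [ 0.    -0.001 -1.   ] q [ 0.53   0.23  -0.372  1.925  0.099  1.004  0.349] F [-4.4  0.9 11.7] M [0.23 0.95 0.19] gap 0.0174 ff 55.0
t 20.12 tcp [ 0.5125 -0.1273  0.2421] yaw y 10.62 tilt [ 0.    -0.001 -1.   ] q [ 0.524  0.23  -0.366  1.925  0.098  1.004  0.3  ] F [-3.7  0.5 12.4] M [0.24 0.93 0.2 ] gap 0.0176 ff 55.0
```

```bash
python3 -m crank '[{"offset":[0,0,0.0005],"twist":0},{"offset":[0,0,0],"twist":1}]'>/dev/null;python3 look.py
python3 -m crank '[{"offset":[0,0,0],"twist":1}]'>/dev/null;python3 look.py
python3 -m crank '[{"offset":[0,0,0],"twist":0.7}]'>/dev/null;python3 look.py
```

```text
t 20.38 tcp [ 0.5126 -0.1273  0.2418] yaw y 9.63 tilt [ 0.    -0.001 -1.   ] q [ 0.522  0.23  -0.364  1.925  0.097  1.003  0.283] F [-4.5  1.1 13.7] M [0.32 1.04 0.18] gap 0.0176 ff 55.0
t 20.5 tcp [ 0.5126 -0.1273  0.2418] yaw y 8.63 tilt [ 0.    -0.001 -1.   ] q [ 0.52   0.23  -0.362  1.925  0.097  1.003  0.266] F [-5.5  0.8 13.8] M [0.35 1.01 0.25] gap 0.0176 ff 55.0
t 20.62 tcp [ 0.5125 -0.1273  0.2418] yaw y 7.93 tilt [ 0.    -0.001 -1.   ] q [ 0.519  0.229 -0.36   1.925  0.096  1.003  0.254] F [-3.8  1.3 13.2] M [0.31 1.05 0.18] gap 0.0176 ff 55.0
```

```bash
for i in 1 ; do python3 -m crank '[{"offset":[0,0,0],"twist":0.6},{"offset":[0,0,0],"twist":0}]'>/dev/null;python3 look.py
python3 -m crank '[{"offset":[0,0,0],"twist":0.6},{"offset":[0,0,0],"twist":0}]'>/dev/null;python3 look.py; done
```

```text
t 20.88 tcp [ 0.5126 -0.1273  0.2418] yaw y 7.35 tilt [ 0.    -0.001 -1.   ] q [ 0.518  0.229 -0.359  1.925  0.096  1.003  0.244] F [-5.3  0.7 13.8] M [0.33 1.05 0.21] gap 0.0174 ff 55.0
t 21.12 tcp [ 0.5126 -0.1273  0.2418] yaw y 6.75 tilt [ 0.    -0.001 -1.   ] q [ 0.517  0.229 -0.358  1.925  0.096  1.003  0.234] F [-4.3  1.6 13.8] M [0.31 0.97 0.2 ] gap 0.0179 ff 55.0
```

```bash
python3 -m crank '[{"offset":[0,0,0],"twist":0.6},{"offset":[0,0,0],"twist":0}]'>/dev/null;python3 look.py
python3 -m crank '[{"offset":[0,0,0],"twist":0.6},{"offset":[0,0,0],"twist":0}]'>/dev/null;python3 look.py w4.png
python3 - <<'E'
from h import *
d=dict(np.load("wrist.npz")); save("w4c.png",cv2.resize(d["frame"][150:330,200:440],None,fx=3,fy=3,interpolation=cv2.INTER_CUBIC))
E
```

```text
t 21.38 tcp [ 0.5126 -0.1273  0.2418] yaw y 6.15 tilt [ 0.    -0.001 -1.   ] q [ 0.516  0.229 -0.357  1.926  0.095  1.003  0.224] F [-4.5  0.7 13.6] M [0.32 1.07 0.2 ] gap 0.0177 ff 55.0
t 21.62 tcp [ 0.5126 -0.1274  0.2419] yaw y 5.56 tilt [ 0.    -0.001 -1.   ] q [ 0.515  0.229 -0.355  1.925  0.095  1.003  0.214] F [-4.3  1.2 12.6] M [0.28 1.05 0.23] gap 0.0177 ff 55.0
```

View pics/w4c.png

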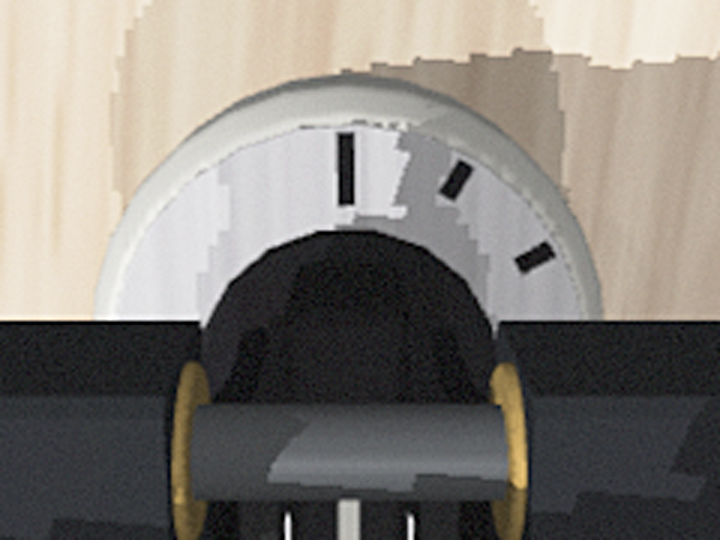

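The zero tick (346,170) now points nearly straight away from the pointer, so the knob is within a degree or two of 30 minutes. I'll measure the ticks to see whether the housing has started to turn.

```bash
python3 dial.py 2>&1 | grep -E "tick|line"
python3 - <<'E'
from h import *
d=dict(np.load("wrist.npz")); g=d["frame"][193:218,305:328].max(2)
v,u=np.nonzero(g<70)
m=cv2.moments((g<70).astype(np.uint8)); w=np.array([plane(d,305+x,193+y,.046)[:2] for x,y in zip(u,v)]); f=cv2.fitLine(w.astype(np.float32),cv2.DIST_L2,0,.01,.01).ravel(); print(len(w),w.mean(0),"tick's own yaw",np.degrees(np.arctan2(f[1],f[0])))
E
```

```text
tick px [315.  203.4] 91 yaw 96.0 r 37.6
tick px [351.7 209.6] 73 yaw 66.5 r 39.199999999999996
tick px [377.9 235.3] 70 yaw 36.8 r 39.199999999999996
line 239 -82.34218 [ 0.51387966 -0.1393699 ]
115 [ 0.50860254 -0.09160705] tick's own yaw -84.3749
```

```bash
python3 -m crank '[{"offset":[0,0,0.0003],"twist":0.7},{"offset":[0,0,0],"twist":0}]'>/dev/null;python3 look.py
python3 -m crank '[{"offset":[0,0,0],"twist":0.7},{"offset":[0,0,0],"twist":0}]'>/dev/null;python3 look.py
```

```text
t 21.93 tcp [ 0.5128 -0.1274  0.2417] yaw y 4.87 tilt [ 0.001 -0.001 -1.   ] q [ 0.513  0.229 -0.354  1.926  0.095  1.002  0.202] F [-3.9  0.6 14. ] M [0.24 0.97 0.22] gap 0.0176 ff 55.0
t 22.18 tcp [ 0.513  -0.1274  0.2418] yaw y 4.17 tilt [ 0.002 -0.001 -1.   ] q [ 0.512  0.229 -0.353  1.925  0.094  1.001  0.19 ] F [-3.8  1.7 13. ] M [0.17 0.83 0.28] gap 0.0173 ff 55.0
```

```bash
python3 look.py w5.png; python3 dial.py | grep -E "tick|line"; python3 -m crank '[{"offset":[0,0,0],"twist":0.7},{"offset":[0,0,0],"twist":0}]'>/dev/null;python3 look.py w6.png;  python3 dial.py | grep -E "tick|line"
```

```text
t 22.18 tcp [ 0.513  -0.1274  0.2418] yaw y 4.17 tilt [ 0.002 -0.001 -1.   ] q [ 0.512  0.229 -0.353  1.925  0.094  1.001  0.19 ] F [-3.8  1.7 13. ] M [0.17 0.83 0.28] gap 0.0173 ff 55.0
tick px [314.9 203.2] 94 yaw 93.9 r 37.6
tick px [351.7 209.5] 73 yaw 64.4 r 39.4
tick px [377.9 235.2] 70 yaw 35.0 r 39.6
line 236 -85.42202 [ 0.5141066  -0.14093243]
t 22.48 tcp [ 0.5131 -0.1274  0.2419] yaw y 3.47 tilt [ 0.002 -0.001 -1.   ] q [ 0.511  0.229 -0.351  1.925  0.094  1.001  0.178] F [-2.9  0.5 13.2] M [0.18 0.74 0.27] gap 0.0173 ff 55.0
tick px [314.9 203.1] 95 yaw 92.9 r 37.6
tick px [351.7 209.4] 75 yaw 63.4 r 39.5
tick px [377.9 235.2] 69 yaw 34.0 r 39.800000000000004
line 234 -88.858925 [ 0.5141896  -0.14009076]
```

The ticks now stay fixed in the tool frame, so the stop was reached around tool yaw 6.5° and the housing has since crept about 3.5° with the tool. I'll release the press, since the housing slips before the knob does under its own weight. Then I'll turn it back to its original heading with the knob still at the stop.

```bash
python3 -m crank '[{"offset":[0,0,-0.001],"twist":0},{"offset":[0,0,-0.001],"twist":0},{"offset":[0,0,-0.001],"twist":0},{"offset":[0,0,0],"twist":0},{"offset":[0,0,0],"twist":0}]'>/dev/null;python3 look.py
python3 -m crank '[{"offset":[0,0,-0.0006],"twist":0},{"offset":[0,0,0],"twist":-1},{"offset":[0,0,0],"twist":-1},{"offset":[0,0,0],"twist":0}]'>/dev/null;python3 look.py w7.png;python3 dial.py | grep -E "tick|line"
```

```text
t 23.15 tcp [ 0.513  -0.1275  0.2436] yaw y 3.44 tilt [ 0.002 -0.001 -1.   ] q [ 0.511  0.227 -0.351  1.924  0.092  1.004  0.179] F [1.5 1.  6. ] M [ 0.09 -0.13  0.14] gap 0.0172 ff 55.0
t 23.65 tcp [ 0.5128 -0.1276  0.2437] yaw y 5.43 tilt [ 0.001 -0.    -1.   ] q [ 0.515  0.227 -0.355  1.924  0.093  1.005  0.214] F [1.2 0.5 4.9] M [ 0.   -0.41 -0.15] gap 0.0174 ff 55.0
tick px [316.  202.6] 91 yaw 94.6 r 37.5
tick px [352.3 209.7] 71 yaw 64.9 r 39.1
tick px [378.  235.2] 68 yaw 35.4 r 39.4
line 238 -86.92321 [ 0.5141764  -0.13867177]
```

```bash
python3 -m crank '[{"offset":[0,0,-0.0006],"twist":0},{"offset":[0,0,0],"twist":-1.2},{"offset":[0,0,0],"twist":-1.2},{"offset":[0,0,0],"twist":0}]'>/dev/null;python3 look.py w8.png;python3 dial.py | grep -E "tick|line"
```

```text
t 24.2 tcp [ 0.5123 -0.1276  0.2438] yaw y 7.83 tilt [-0. -0. -1.] q [ 0.52   0.227 -0.36   1.924  0.094  1.007  0.255] F [-0.4 -0.1  5.5] M [-0.08 -0.32 -0.06] gap 0.0178 ff 55.0
tick px [316.  202.7] 92 yaw 98.3 r 37.6
tick px [352.3 209.6] 74 yaw 68.5 r 38.9
tick px [378.  235.2] 69 yaw 38.6 r 38.9
line 238 -78.457085 [ 0.5145751  -0.14212838]
```

```bash
cat > chord.py <<'E'
from h import *
# centre-independent heading of the housing: chords between ticks, from saved close views with their tool poses
D=dict(np.load("wrist.npz")); Tc=np.array(D["T_tool_cam"]); K=D["intrinsics"]
def head(f,tcp,yaw,seeds):
    a=np.radians(yaw); y=np.array([np.cos(a),np.sin(a),0]); z=np.array([0,0,-1.]); Rt=np.c_[np.cross(y,z),y,z]
    d=dict(intrinsics=K,R=Rt@Tc[:3,:3],eye=Rt@Tc[:3,3]+tcp)
    n,L,S,C=cv2.connectedComponentsWithStats((f.max(2)<85).astype(np.uint8))
    C=[C[i] for i in range(1,n) if 40<S[i,4]<160]
    w=[]
    for s in seeds:
        c=min(C,key=lambda q:np.hypot(*(q-s))); w.append(plane(d,*c,.046)[:2]); 
    w=np.array(w); out=[]
    for i in range(len(w)):
        for j in range(i+1,len(w)):
            v=w[j]-w[i]; out.append(np.degrees(np.arctan2(v[1],v[0]))+15*(i+j))
    # fit rigidly to a 38.5 mm tick circle (zero tick at 37.6): rotation + shift
    k=np.arange(len(w))*np.pi/6; r=np.where(k==0,.0376,.039); m=np.c_[r*np.sin(k),r*np.cos(k)]
    A=(m-m.mean(0)).T@(w-w.mean(0)); th=np.arctan2(A[0,1]-A[1,0],A[0,0]+A[1,1]); Q=np.array([[np.cos(th),-np.sin(th)],[np.sin(th),np.cos(th)]])
    print("zero yaw",round(90+np.degrees(th),2),"centre",(w.mean(0)-Q@m.mean(0)).round(4))
rd=lambda n: cv2.cvtColor(cv2.imread("pics/"+n),cv2.COLOR_BGR2RGB)
E
python3 - <<'E'
from chord import *
head(rd("w2.png"),[.5125,-.1273,.2426],-62.48,[(254,246),(270,216),(305,201),(342,205),(372,226)])
s3=[(315,203),(352,209),(378,235)]
for n,t,y in(("w4.png",[.5126,-.1274,.2419],5.56),("w6.png",[.5131,-.1274,.2419],3.47),("w7.png",[.5128,-.1276,.2437],5.43),("w8.png",[.5123,-.1276,.2438],7.83)): print(n,end=" "); head(rd(n),t,y,s3)
E
```

```text
zero yaw 97.24 centre [ 0.5131 -0.1276]
w4.png zero yaw 98.59 centre [ 0.5137 -0.1282]
w6.png zero yaw 96.42 centre [ 0.514  -0.1282]
w7.png zero yaw 97.85 centre [ 0.514  -0.1286]
w8.png zero yaw 100.28 centre [ 0.5136 -0.1285]
```

```bash
python3 -m crank '[{"offset":[0,0,0],"twist":1},{"offset":[0,0,0],"twist":0.7},{"offset":[0,0,0],"twist":0}]'>/dev/null;python3 look.py w9.png
python3 - <<'E'
from chord import *
s=telemetry.get_state();Rt=rot(s["orientation"]); head(rd("w9.png"),np.array(s["tool_pos"]),np.degrees(np.arctan2(Rt[1,1],Rt[0,1])),[(315,203),(352,209),(378,235)])
E
python3 dial.py | grep tick
```

```text
t 24.62 tcp [ 0.5122 -0.1275  0.2438] yaw y 6.12 tilt [-0. -0. -1.] q [ 0.517  0.226 -0.357  1.924  0.093  1.007  0.225] F [ 0.6 -0.   4.5] M [-0.03 -0.11  0.14] gap 0.0175 ff 55.0
zero yaw 98.72 centre [ 0.5132 -0.1283]
tick px [315.  202.9] 92 yaw 97.5 r 37.6
tick px [351.7 209.3] 76 yaw 67.5 r 38.9
tick px [377.4 234.8] 68 yaw 37.6 r 38.699999999999996
```

The housing is back: ticks at 97.5/67.5/37.6° against 96.8/67.1/37.4° before, and its centre is within 0.5 mm. The knob is at the stop. I press again and turn back 60°.

```bash
python3 -m crank '[{"offset":[0,0,0.001],"twist":0},{"offset":[0,0,0.001],"twist":0},{"offset":[0,0,0.0009],"twist":0},{"offset":[0,0,0],"twist":0},{"offset":[0,0,0],"twist":0}]'>/dev/null;python3 look.py
python3 -m crank '[{"offset":[0,0,0],"twist":-2},{"offset":[0,0,0],"twist":-4},{"offset":[0,0,0],"twist":-4},{"offset":[0,0,0],"twist":-4},{"offset":[0,0,0],"twist":-4}]'>/dev/null;python3 look.py
```

```text
t 25.3 tcp [ 0.5123 -0.1275  0.242 ] yaw y 6.12 tilt [-0.001 -0.    -1.   ] q [ 0.516  0.229 -0.356  1.926  0.095  1.004  0.224] F [-2.1 -0.  13.2] M [0.06 0.59 0.14] gap 0.0178 ff 55.0
t 25.93 tcp [ 0.5122 -0.1275  0.242 ] yaw y 24.18 tilt [-0.001 -0.    -1.   ] q [ 0.55   0.232 -0.394  1.924  0.105  1.005  0.531] F [-3.   0.7 11.8] M [ 0.11  0.56 -0.17] gap 0.0172 ff 55.0
```

```bash
python3 -m crank '[{"offset":[0,0,0.0003],"twist":-4},{"offset":[0,0,0],"twist":-4},{"offset":[0,0,0],"twist":-4},{"offset":[0,0,0],"twist":-4},{"offset":[0,0,0],"twist":-4},{"offset":[0,0,0],"twist":-4},{"offset":[0,0,0],"twist":-4},{"offset":[0,0,0],"twist":-4},{"offset":[0,0,0],"twist":-4},{"offset":[0,0,0],"twist":-4}]'>/dev/null;python3 look.py
python3 -m crank '[{"offset":[0,0,0],"twist":-2.5},{"offset":[0,0,0],"twist":0},{"offset":[0,0,0],"twist":0}]'>/dev/null;python3 look.py w10.png;python3 dial.py | grep -E "tick|line"
```

```text
t 27.18 tcp [ 0.5122 -0.1276  0.2418] yaw y 64.18 tilt [-0.001 -0.    -1.   ] q [ 0.627  0.243 -0.48   1.922  0.132  1.008  1.208] F [-3.4 -0.  13.8] M [ 0.17  0.66 -0.21] gap 0.0179 ff 55.0
t 27.55 tcp [ 0.5122 -0.1276  0.2418] yaw y 66.57 tilt [-0.001 -0.    -1.   ] q [ 0.632  0.244 -0.486  1.922  0.134  1.008  1.248] F [-3.   0.  14.3] M [ 0.12  0.68 -0.07] gap 0.0174 ff 55.0
tick px [375.6 237.4] 105 yaw 98.0 r 37.400000000000006
tick px [335.  328.5] 6 yaw -6.0 r 36.6
line 185 -27.12021 [ 0.52157116 -0.13187519]
```

```bash
python3 -m crank '[{"offset":[0,0,-0.001],"twist":0},{"offset":[0,0,-0.001],"twist":0},{"offset":[0,0,-0.001],"twist":0},{"offset":[0,0,0],"twist":0}]' >/dev/null; python3 look.py; python3 -m crank '[{"offset":[0,0,0],"twist":0},{"offset":[0,0,0],"twist":0},{"offset":[0,0,0],"twist":0},{"offset":[0,0,0],"twist":0},{"offset":[0,0,0],"twist":0},{"offset":[0,0,0],"twist":0},{"offset":[0,0,0],"twist":0},{"offset":[0,0,0],"twist":0}]' 0 >/dev/null
python3 -m crank '[{"offset":[0,0,-0.015],"twist":0},{"offset":[0,0,-0.015],"twist":0},{"offset":[0,0,-0.015],"twist":0},{"offset":[0,0,-0.015],"twist":0},{"offset":[0,0,-0.015],"twist":0},{"offset":[0,0,-0.015],"twist":0},{"offset":[0,0,-0.015],"twist":0},{"offset":[0,0,-0.015],"twist":0},{"offset":[0,0,0],"twist":0},{"offset":[0,0,0],"twist":0}]' >/dev/null; python3 look.py w11.png; python3 dial.py
python3 - <<'E'
from h import *
d=dict(np.load("wrist.npz")); save("w11c.png",cv2.resize(d["frame"][140:280,240:400],None,fx=4,fy=4,interpolation=cv2.INTER_CUBIC))
E
```

```text
t 28.1 tcp [ 0.5121 -0.1276  0.2437] yaw y 66.57 tilt [-0.001 -0.    -1.   ] q [ 0.633  0.241 -0.486  1.921  0.132  1.012  1.25 ] F [-0.4 -0.1  5. ] M [-0.03 -0.11 -0.1 ] gap 0.0177 ff 55.0
t 30.35 tcp [ 0.5122 -0.1275  0.3632] yaw y 66.61 tilt [-0.001  0.    -1.   ] q [ 0.659  0.116 -0.496  1.795  0.058  1.246  1.31 ] F [ 0.3 -0.2  0.6] M [ 0.04 -0.15 -0.03] gap 0.0871 ff 0.0
t 30.4 tcp [ 0.5121 -0.1275  0.363 ] yaw y 66.62 tilt [-0.001  0.    -1.   ] q [ 0.659  0.116 -0.496  1.795  0.058  1.246  1.31 ] F [-0.3 -0.2  0.1] M [ 0.11 -0.15  0.03] gap 0.0872 ff 0.0
tick px [352.1 201.6] 35 yaw 97.9 r 37.400000000000006
tick px [359. 222.] 21 yaw 68.0 r 38.699999999999996
tick px [279.1 242.6] 20 yaw -84.6 r 38.4
tick px [352.5 242.9] 22 yaw 37.5 r 38.3
tick px [294.9 257.6] 18 yaw -53.9 r 38.1
tick px [336.7 257.9] 23 yaw 6.7 r 38.3
drum (0.5116216540336609, -0.12803472578525543) 0.049732133746147156
bar ((0.5153343677520752, -0.1294439435005188), (0.01788698136806488, 0.05384448170661926), 66.15017700195312)
line 158 -24.063877 [ 0.5262756  -0.13410164]
```

View pics/w11c.png

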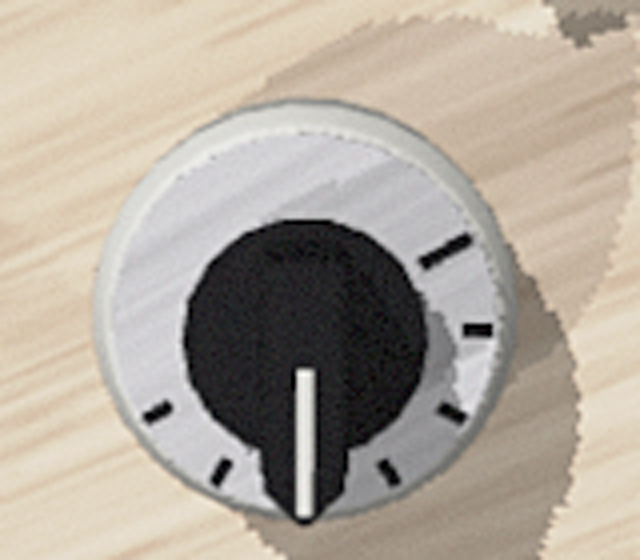

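The crop shows the pointer tip at (303,520), midway between the 15-minute tick (389,472) and the 25-minute tick (221,473), so it covers the 20-minute tick. Measured knob angle is about 121° (120° wanted) and the housing's zero yaw is 96.9° (97.0° at the start). The gripper is clear.

```bash
python3 -c "
from bench import workorder; print(workorder.close_job())"
```

```text
the job is handed in; nothing more can be done
None
```

I wound the round timer to its 30-minute stop, turned it back to the 20-minute mark (about 121°, wanted 120°), let go and handed the job in at about 30 s; at the stop the housing crept about 3.5° despite the press, and I turned it back to within about 0.5° and 1 mm of where it began; I touched nothing else.

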